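# Lock a plug into a cam-arm coupler

## Task

Stand the square-headed steel plug in the open mouth of the upright cam-arm coupler and press it down on its springy gasket with about 14 newtons, which seats it without crushing the gasket. Then let go of the plug and swing both cam arms down together, evenly and without forcing them, all the way home on their stops, so that they lock it in. Leave the coupler closed and do not disturb the things around it.

Things in the scene. Friction and masses are not known exactly. Their poses are not given: they have to be found in the camera images.
- stand: Stand of the coupler: a dark round flange (94 mm across, 10 mm thick) fixed to the bench, with a riser 40 mm wide and tall; origin at the centre of its underside. It carries the coupler cup, whose two cam arms lie on the +y and -y sides of this frame. Each is a flat steel bar, 13 mm wide, 6 mm thick, hinged on a level pin along x, 23 mm from the axis; its end is 55 mm from the pin.
- stand_axis (a point): Same point and axes as the stand. The bright coupler cup (43 mm outside, bore 34.4 mm) stands upright on this vertical axis, clamped in the riser. How far it is pulled out is NOT measured: its open mouth is 104 to 124 mm above the bench, to be found by touch. The arms' pins are 5 mm below the mouth; the unloaded gasket's top is 21 mm below the mouth, inside.
- cam_left (a joint): Angle of the cam arm on the +y side, rad. 0 = home on its stop, pointing outwards and 25 degrees below level; 0.44 = level; starts raised, 1.25 to 1.5. Stiff, stays where left. Takes a few N pressed down on the bar; in the last 0.3 rad, where its cam enters the plug's groove and draws the plug down, up to about 12 N at 20 mm from the pin; then it meets a hard stop. Jams if the plug is too high.
- cam_right (a joint): The same for the cam arm on the -y side: 0 = home on its stop, pointing outwards and 25 degrees below level; larger = raised. Fingers opened 70 to 85 mm wide, straddling the plug, press on both bars at once.
- plug_head (a point): Centre of the square head of the loose steel plug (0.15 to 0.26 kg, stands upright). Head: 24 mm square, 25 mm tall (13 mm below this point), flats along this point's x and y. Below: a round collar 31.6 mm wide, its top 15 mm below this point; a groove; a round foot 31.6 mm wide with bevelled rim, its underside 42 mm below this point. May enter the coupler at any turn.
- plug: The same plug; origin at the centre of its foot's underside. In the coupler it meets the gasket, which yields under 6 N of drag plus 1.5 N per mm, and stays about 5 mm down when let go. Press it down with 12 to 15 N (7 mm): with less than 11 N the cams do not catch it, with more than 18 N the gasket is crushed. Locked by the cams it stands about 7 mm down.
- nozzle: Bystander: copper welding gas nozzle, 24 mm wide, 64 mm tall, upright; origin at its underside.
- bracket: Bystander: small dark steel L bracket, 28x50x60 mm; origin at the centre of its underside.
- cup: Bystander: white paper cup, 72 mm wide, 78 mm tall; origin at the centre of its underside.
Things that resemble listed ones, but are neither listed nor needed, are in the scene too. Leave any blue look-alike of the stand alone. Leave any blue look-alike of the plug alone.

How it is judged (in metres and radians):
On the way, in this order (a step that is already met when the one before it is completed fails the run):
1. the plug stands in the coupler and is pressed on the gasket with more than 11 N while both cam arms are still raised (contact force between plug and stand above 11 N and value of joint each of cam_left, cam_right above 0.9 rad and horizontal distance between plug_head and stand_axis below 0.005 m and angle between plug_head's own z axis and vertical below 0.1 rad), for 0.2 s.
2. both cam arms are half-way down, with the plug in the coupler (value of joint each of cam_left, cam_right below 0.7 rad and horizontal distance between plug_head and stand_axis below 0.005 m and angle between plug_head's own z axis and vertical below 0.1 rad).
3. both cam arms are home (value of joint each of cam_left, cam_right below 0.12 rad and contact force between plug and stand above 8 N and horizontal distance between plug_head and stand_axis below 0.005 m and angle between plug_head's own z axis and vertical below 0.1 rad), for 0.2 s.
At the end, for the whole second after the job is handed in: Both cam arms are home (within 0.12 rad of their stops), the plug is at rest in the coupler (within 5 mm of its axis, tilted less than 0.1 rad) and clamped by the cams (more than 8 N between plug and coupler) (all of step 3 and linear speed of plug below 0.02 m/s); the robot touches nothing.
It fails at once if the gasket is crushed: the plug bears on the coupler with more than 21 N while both arms are still raised (contact force between plug and stand above 21 N and value of joint each of cam_left, cam_right above 1 rad).
It fails at once if the cam arms are forced: the fingers press on them with more than 45 N once an arm is on its way down (below 1 rad) (contact force between the fingers and stand above 45 N and value of joint any of cam_left, cam_right below 1 rad).
It fails at once if the arms go down unevenly: one is below 0.5 rad while the other is above 1 rad, or one is home while the other is above 0.5 rad ((value of joint cam_left below 0.5 rad and value of joint cam_right above 1 rad) or (value of joint cam_left below 0.06 rad and value of joint cam_right above 0.5 rad) or (value of joint cam_right below 0.5 rad and value of joint cam_left above 1 rad) or (value of joint cam_right below 0.06 rad and value of joint cam_left above 0.5 rad)).
It fails at once if a bystander is moved by more than 20 mm (distance of any of nozzle, bracket, cup from where it was at the start of the episode above 0.02 m).
It also fails if it takes over 67 s, if anything falls off the work surface, if the arm or the gripper's body presses on something with over 40 N, if the wrist force passes 120 N, or if a joint passes its speed limit or range.

## Robot

A 6-joint arm with a two-finger parallel gripper is mounted at the origin on a cart in front of the work surface, level with it; the furniture and walls round the work are solid. World frame = base frame: x ahead of the robot, y to its left, z up, the work surface at z = 0. Lengths are in mm, angles in rad, forces in N, time in s.
With the tool pointing down it reaches from about 350 to 975 mm from the base axis. Payload 4.9 kg.
Tool frame: the origin (TCP) lies at the very end of the fingers, on their centre line; the grasp point (between the pads) lies 19 mm behind it; z points along the fingers, y is the line along which they close (so a half turn about z gives the same grasp; the last joint's range is limited). The gripper opens to 85 mm and grips with 20 to 120 N. Pads are 22 mm wide; open, the fingers measure 114 mm over their backs; the gripper's body (76 mm by 85 mm) begins 54 mm behind the grasp point. The pads swing forward as they close: fully open they stand 13 mm farther back than shut.
Start: joints at [1.126, 0.053, 1.613, -0, 1.476, -0.119], TCP at [200.031, 592.106, 231.304] pointing down, gripper open.
Joint ranges: [-3.01, 3.01], [-1.01, 2.22], [0.06, 2.58], [-1.02, 4.17], [0.09, 2.62], [-3.14, 3.14]. Speed limits (rad/s): [2.57, 2.57, 3.14, 3.14, 3.14, 3.14].

## Interface

Orientations are given as a unit quaternion [x, y, z, w].
In Python, from station import env, optics, order gives the robot as it stands. The module is installed in compiled form; this text tells all that it offers.
- The arm moves only by the tool carry_out, never from a script. Its argument "increments" is a list of rows, each a list of 5 numbers: the finger opening in mm, from 0 to 85.4, then the shift along the world's x, y, z in units of 0.15 m (1.0 is 0.15 m), then the turn about the world's z in units of pi/4 rad (1.0 is pi/4 rad). A call has 1 to 12 rows; each row is the pose to reach, as a shift and turn from the pose commanded when the call began; what a row does not reach only later rows make up. A row lasts 1/12 s, in which the tool goes at most 41.7 mm and 7.16 degrees, less where a joint would pass 70% of its speed; a pose out of reach is approached as far as the arm can. A call with a number of a shift or a turn outside -1 to 1 is refused whole. A call with a gripper value outside its range is refused whole. The fingers move at their own pace and stop on an object; "force" is the grip in N (left out, the last holds). Time passes only in rows, so rows that repeat a pose let the fingers close. It gives the time, the measured TCP pose, the force, the opening and the grip force at its end, in the units of the state.
- env.sense(): the state, without advancing time (a new reading comes with each control period).
- optics.capture(name): name is "scene" or "side" or "wrist"; returns a dict with "img" (400x640x3 uint8, red, green, blue), "fx", "fy", "cx", "cy" (pixels), "R" (3x3) and "t" (3): a world point X has camera coordinates R X + t. Camera axes: x right, y down, z forward; pixel columns grow to the right and rows downward; lengths in mm; the calibration is good to about 2 mm. A picture is of the moment at which its call begins. There is no depth.
- order.finish_job(): hands the job in; it is judged then, once.
The state is a dict: "t": time; "joint_pos": joint angles; "qvel": joint speeds; "joint_torque": joint torques, N m; "tool_pos": TCP position; "tool_rot": TCP orientation; "force": force on the tool from outside, world axes, zero at the start; "ft_torque": the same for the moment, N m; "opening": finger opening in mm; "finger_force": force on a finger pad.
Only numpy, scipy, OpenCV 4.12 (cv2) and the standard library are available. Lean on these libraries where they do the work, as an engineer would, in place of code of your own. Each camera call takes 0.05 s, during which the arm holds its last target. There are 200 camera calls.

## Working session

There is one attempt and no reset: what is moved stays moved. The work goes in short steps, Python scripts to look and compute and a tool call to move; the robot and the scene stay as the last step left them, time stands still between calls to the robot, and variables do not carry over. Pictures are saved under pics/ and viewed, at most 10 in all, crops included, and the job is handed in when it is done.

Besides the shell and the picture viewer there is one more tool, called by a JSON object that holds its "api" and its "payload". carry_out: Moves the arm, as the interface text tells. Its arguments: {"type":"object","properties":{"increments":{"type":"array","items":{"type":"array","items":{"type":"number"}}},"force":{"type":"number"}},"required":["increments"]}

```bash
mkdir -p pics; cat > h.py <<'E'
from station import env, optics, order
import numpy as np, cv2
def cap(n,f=None):
    c=optics.capture(n)
    if f: cv2.imwrite('pics/'+f,cv2.cvtColor(c['img'],cv2.COLOR_RGB2BGR))
    return c
def ray(c,u,v):
    d=np.array([(u-c['cx'])/c['fx'],(v-c['cy'])/c['fy'],1.]);R=np.array(c['R']);return -R.T@np.array(c['t']),R.T@d
def onz(c,u,v,z):
    o,d=ray(c,u,v);return o+d*(z-o[2])/d[2]
def proj(c,X):
    p=np.array(c['R'])@np.array(X,float)+np.array(c['t']);return np.array([c['fx']*p[0]/p[2]+c['cx'],c['fy']*p[1]/p[2]+c['cy']])
def tri(c1,p1,c2,p2):
    o1,d1=ray(c1,*p1);o2,d2=ray(c2,*p2)
    s=np.linalg.lstsq(np.c_[d1,-d2],o2-o1,rcond=None)[0];a=o1+s[0]*d1;b=o2+s[1]*d2
    return (a+b)/2,np.linalg.norm(a-b)
E
python3 - <<'E'
from h import *
for n in("scene","side","wrist"):
    c=cap(n,n+'0.png');R=np.array(c['R']);print(n,-R.T@np.array(c['t']),R[2],c['fx'])
print(env.sense())
E
```

```text
scene [-418.4022447  -754.92948173  855.03938375] [ 0.66532886  0.51539582 -0.5400969 ] 496.783698521057
side [ 372.30798812 -970.75607136  792.78662045] [ 0.1362293   0.80522415 -0.57710974] 512.251108953039
wrist [132.66716365 614.73344152 372.89386197] [ 0.26385563 -0.09105704 -0.96025456] 357.19904282347954
{'t': 0.15, 'joint_pos': array([ 1.12598234e+00,  5.32358443e-02,  1.61399406e+00, -1.77573585e-05,
        1.47598756e+00, -1.19020709e-01]), 'qvel': array([ 0.00183352, -0.00135174, -0.00542324,  0.00023666,  0.0002903 ,
       -0.00159784]), 'joint_torque': array([ 5.03044121e-04, -3.94239950e+01, -3.70723271e+01, -1.77218753e-04,
        4.59794101e-03, -2.66837091e-06]), 'tool_pos': array([199.8419606 , 591.67203303, 230.3171979 ]), 'tool_rot': array([ 1.62176284e-01,  9.86761467e-01, -7.82793197e-04, -2.17520104e-04]), 'force': array([0.10237896, 0.91157876, 0.11688212]), 'ft_torque': array([-0.03390623,  0.02827364,  0.04231115]), 'finger_force': 0.0, 'opening': 85.30754685121832}
```

View pics/scene0.png

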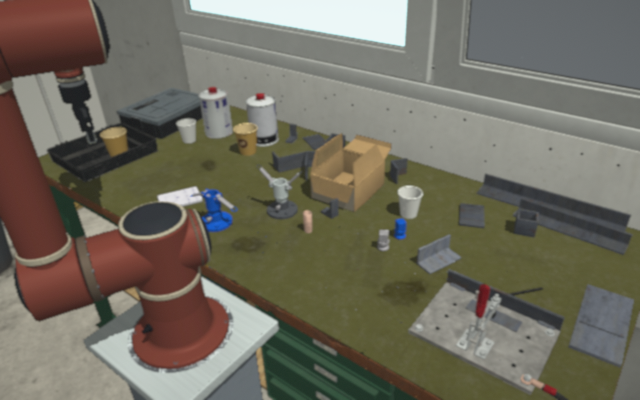

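View pics/side0.png

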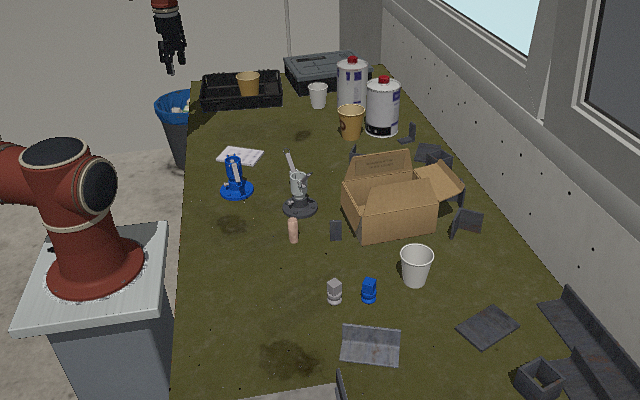

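The scene picture shows the grey stand flange at about (282,210) and the steel plug at (383,240). In the side view they are at (299,207) and (334,291). The nozzle, bracket and box stand close to the coupler. Next I'll triangulate these roughly and take enlarged crops.

```bash
python3 - <<'E'
from h import *
a=cap('scene');b=cap('side')
for n,p,q in(('stand',(282,210),(299,208)),('plugtop',(384,233),(334,283)),('nozz',(308,232),(294,242)),('brk',(333,216),(336,239)),('box',(350,202),(361,240))):
    print(n,tri(a,p,b,q), onz(a,*p,0),onz(b,*q,0))
A=cv2.resize(a['img'][160:260,240:420],None,fx=4.4,fy=4.4,interpolation=cv2.INTER_CUBIC)[:,:390*2]
B=cv2.resize(b['img'][140:310,260:385],None,fx=3.5,fy=3.5,interpolation=cv2.INTER_CUBIC)
cv2.imwrite('pics/A.png',A[:,:,::-1]);cv2.imwrite('pics/B.png',B[:,:,::-1])
E
```

```text
stand (array([495.12111387, 128.51889747,   3.0727566 ]), np.float64(0.39735798394760274)) [498.63059891 131.98206909   0.        ] [495.53133903 132.46235523   0.        ]
plugtop (array([ 518.94789581, -218.83226312,   52.19061344]), np.float64(1.3463722750466496)) [ 5.79113534e+02 -1.84795486e+02  1.13686838e-13] [ 529.5551009 -164.8457377    0.       ]
nozz (array([463.44070991,   1.3544791 ,  -6.14509912]), np.float64(0.6423523365368575)) [456.82702422  -4.44874119   0.        ] [462.83959914  -5.63362752   0.        ]
brk (array([565.55325001, -13.66316896,  -1.89606889]), np.float64(0.10576107105324405)) [563.31759892 -15.36994412   0.        ] [565.11386473 -15.86629222   0.        ]
box (array([621.90955655, -40.95990567,  18.71209845]), np.float64(17.994713829392012)) [655.99110164 -13.29018567   0.        ] [623.81928256 -32.45475556   0.        ]
```

View pics/A.png

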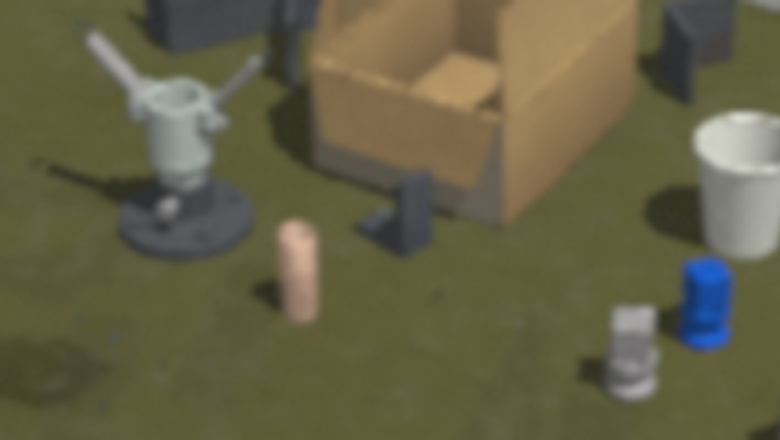

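View pics/B.png

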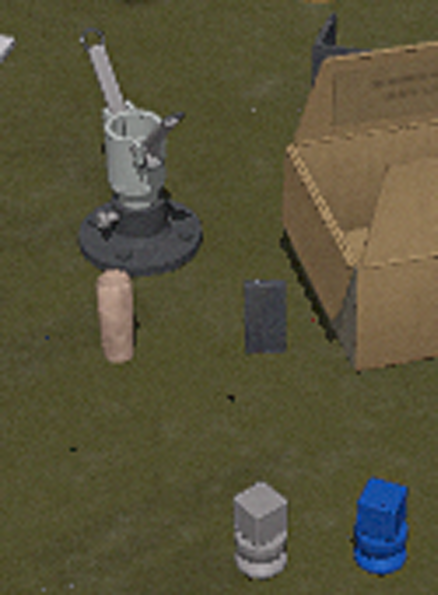

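The crops show the cup with one arm going up-left and the other to the right. The grey plug is square-headed with an edge facing the side camera. I'll move over the stand for a wrist view.

{"api": "carry_out", "payload": {"increments": [[85,0.53,-1,0.1,0],[85,0.53,-1,0.1,0],[85,0.53,-1,0.1,0],[85,0.53,-1,0.1,0],[85,0.53,-1,0.1,0]]}}

```text
t: 0.67
tool_pos: [282.0, 438.2, 247.0]
tool_rot: [0.165, 0.986, -0.0, 0.001]
force: [0.3, -0.2, 0.6]
opening: 85.0
finger_force: 0.0
```

{"api": "carry_out", "payload": {"increments": [[85,0.53,-1,0.1,0],[85,0.53,-1,0.1,0],[85,0.53,-1,0.1,0],[85,0.53,-1,0.1,0],[85,0.53,-1,0.1,0]]}}

```text
t: 1.08
tool_pos: [361.7, 288.0, 262.2]
tool_rot: [0.165, 0.986, -0.0, 0.002]
force: [-0.2, 0.4, 0.8]
opening: 84.8
finger_force: 0.0
```

{"api": "carry_out", "payload": {"increments": [[85,0.53,-0.95,0,0],[85,0.53,-0.95,0,0],[85,0.53,-0.95,0,0],[85,0.53,-0.95,0,0],[85,0.53,-0.95,0,0],[85,0.53,-0.95,0,0],[85,0.53,-0.95,0,0]]}}

```text
t: 1.67
tool_pos: [438.3, 150.2, 261.1]
tool_rot: [0.162, 0.987, 0.0, -0.0]
force: [0.5, 0.1, -0.1]
opening: 84.6
finger_force: 0.0
```

```bash
python3 - <<'E'
from h import *
c=cap('wrist','w1.png');s=env.sense();print(s['t'],s['tool_pos'],s['tool_rot'],s['force'])
print(proj(c,[495,128,0]),proj(c,[495,128,114]))
a=cap('scene');b=cap('side')
for p,q in(((260,166.8),(286.3,150.9)),((298.6,173.6),(310.9,173.7)),((384.3,231),(334.3,280.6))): print(tri(a,p,b,q))
E
```

```text
1.7167 [438.11621266 150.63315099 261.13783185] [ 1.61541019e-01  9.86865930e-01  1.99578847e-04 -3.10179687e-04] [ 0.22876564  1.15438755 -0.58151602]
[321.15576909 210.41173521] [320.32827371 250.49588403]
(array([477.62102829, 186.59568382, 145.01605004]), np.float64(1.5063557708313584))
(array([523.32309973,  77.14784511, 136.25515043]), np.float64(1.2242143008939192))
(array([ 519.59470708, -218.98231283,   58.72547205]), np.float64(1.682093402544202))
```

View pics/w1.png

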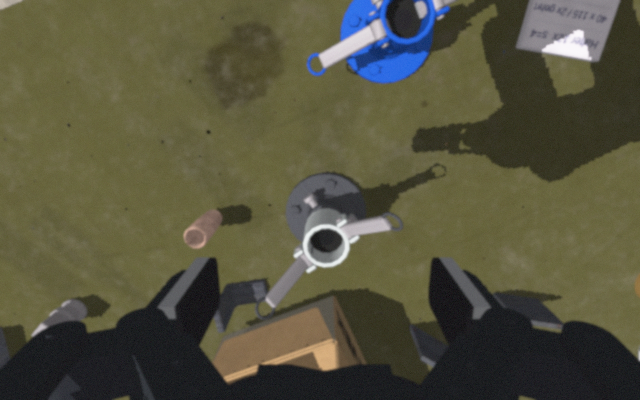

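The wrist view shows the cup mouth at about (326,245). The two arm tips are at about (397,221) and (268,302), which puts the arm line near 113° in the world frame. The nozzle is at (203,228). Next I'll move to the plug and measure the mouth from the pictures already taken.

{"api": "carry_out", "payload": {"increments": [[85,0.05,-0.77,0,0],[85,0.05,-0.77,0,0],[85,0.05,-0.77,0,0],[85,0.05,-0.77,0,0]]}}

```text
t: 2.15
tool_pos: [446.1, 31.2, 261.4]
tool_rot: [0.164, 0.986, -0.001, 0.0]
force: [0.0, -0.3, 0.3]
opening: 85.1
finger_force: 0.0
```

{"api": "carry_out", "payload": {"increments": [[85,0.05,-0.77,0,0],[85,0.05,-0.77,0,0],[85,0.05,-0.77,0,0],[85,0.05,-0.77,0,0]]}}

```text
t: 2.48
tool_pos: [453.7, -84.3, 261.3]
tool_rot: [0.164, 0.986, -0.001, 0.0]
force: [0.3, 0.2, -0.2]
opening: 84.9
finger_force: 0.0
```

{"api": "carry_out", "payload": {"increments": [[85,0.05,-0.77,-0.4,0],[85,0.05,-0.77,-0.4,0],[85,0.05,-0.77,-0.4,0],[85,0.05,-0.77,-0.4,0],[85,0.05,-0.77,-0.4,0],[85,0.05,-0.77,-0.4,0]]}}

```text
t: 2.98
tool_pos: [461.4, -195.6, 201.3]
tool_rot: [0.162, 0.987, 0.001, -0.0]
force: [0.6, -0.5, 0.3]
opening: 85.4
finger_force: 0.0
```

```bash
python3 - <<'E'
from h import *
c=cap('wrist');s=env.sense();print(s['t'],s['tool_pos'],s['tool_rot'],s['force'])
p=proj(c,[519.5,-219,54]).astype(int);print(p)
x0=max(0,p[0]-90);y0=max(0,p[1]-70);I=c['img'][y0:y0+150,x0:x0+200]
cv2.imwrite('pics/w2.png',cv2.resize(I[:,:,::-1],None,fx=3.9,fy=3.9,interpolation=cv2.INTER_CUBIC));print(x0,y0)
np.save('w2.npy',c,allow_pickle=True)
# mouth from w1
w=cv2.imread('pics/w1.png')[200:300,280:370]
cv2.imwrite('pics/w1c.png',cv2.resize(w,None,fx=6,fy=6,interpolation=cv2.INTER_CUBIC))
E
```

```text
3.0333 [ 461.75233269 -195.4164511   202.06061295] [1.61206409e-01 9.86920573e-01 1.70462590e-04 4.97744992e-04] [-0.36324265 -0.70501379  0.3828241 ]
[319 252]
229 182
```

View pics/w2.png

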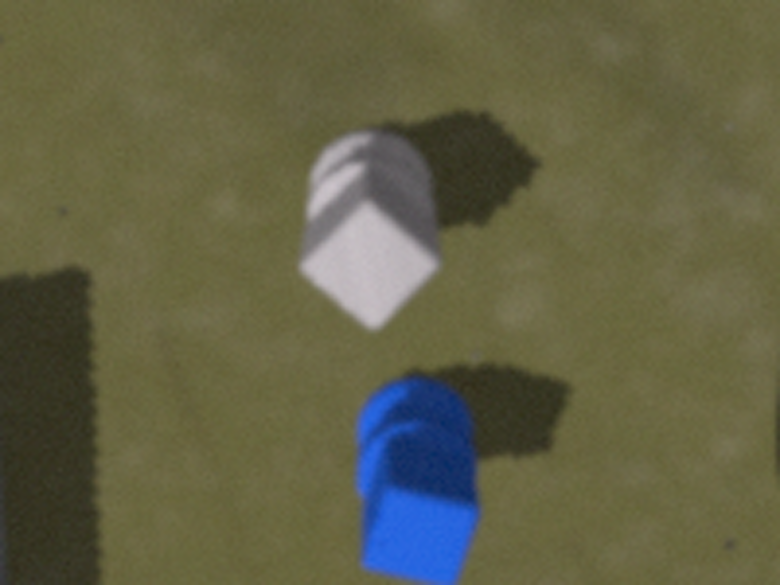

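View pics/w1c.png

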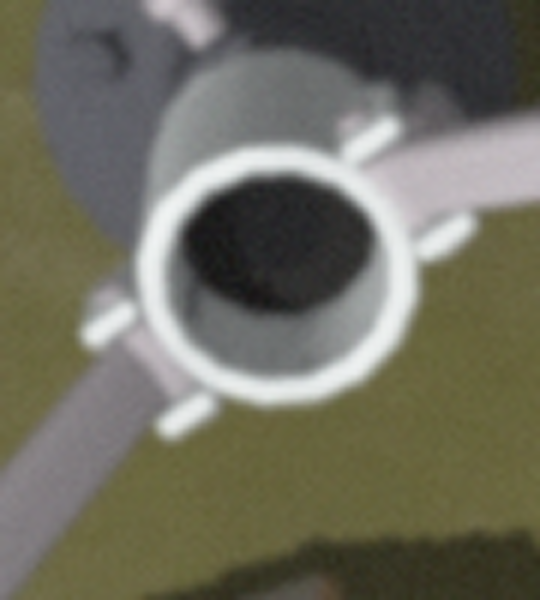

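The plug head is a clear square with corners at crop pixels (300,267), (367,200), (440,265) and (375,332). The mouth ellipse is centred at crop (278,275), with ear pairs around (409,188) and (147,369).

```bash
python3 - <<'E'
from h import *
c=np.load('w2.npy',allow_pickle=True).item()
P=np.array([onz(c,x/3.9+229,y/3.9+182,54)[:2] for x,y in((300,267),(367,200),(440,265),(375,332))])
print(P.mean(0))
for i in range(4):
    d=P[(i+1)%4]-P[i];print(np.linalg.norm(d),np.degrees(np.arctan2(d[1],d[0]))%90)
# w1 camera: same R, shifted by TCP change
s1=np.array([438.116,150.633,261.138]);s2=np.array([461.752,-195.416,202.061])
c['t']=np.array(c['t'])-np.array(c['R'])@(s1-s2)
f=lambda x,y:(x/6+280,y/6+200)
m=f(278,275);o,d=ray(c,*m);dep=c['fx']*43/(280/6);print('size-based',o+d*dep)
for z in(104,114,124):print(z,onz(c,*m,z))
a=cap('scene');b=cap('side')
print(tri(a,(280.5,181.1),b,(298,176.6)),tri(c,m,b,(298,176.6)),tri(c,m,a,(280.5,181.1)))
e1=onz(c,*f(409,188),112);e2=onz(c,*f(147,369),112);d=e1-e2;print(e1,e2,(e1+e2)/2,np.degrees(np.arctan2(d[1],d[0])),np.linalg.norm(d))
E
```

```text
[ 519.15839331 -214.48002633]
22.224906749001796 28.299338620257316
22.82705045649902 27.6716270485179
22.24578510000811 30.030022839100106
23.498985009106555 27.663411797952108
size-based [497.93418784 133.04540538  99.17503966]
104 [495.91226697 133.68213545 104.        ]
114 [491.72172295 135.0017941  114.        ]
124 [487.53117894 136.32145274 124.        ]
(array([497.42902335, 126.44629207, 104.0440035 ]), np.float64(3.520543122641795)) (array([498.13409763, 132.87970026,  98.06640601]), np.float64(0.49228192031158563)) (array([499.34328062, 132.00267817, 101.59991511]), np.float64(5.114519748638091))
[485.67617927 157.12406122 112.        ] [500.69148824 111.41757921 112.        ] [493.18383375 134.27082022 112.        ] 108.18617738500335 48.1096871898076
```

{"api": "carry_out", "payload": {"increments": [[85,0.38,-0.13,0,-0.955],[85,0.38,-0.13,0,-0.955],[85,0.38,-0.13,0,-0.955],[85,0.38,-0.13,-0.2,-0.955],[85,0.38,-0.13,-0.4,-0.955],[85,0.38,-0.13,-0.6,-0.955],[85,0.38,-0.13,-0.6,-0.955],[85,0.38,-0.13,-0.6,-0.955]]}}

```text
t: 3.8
tool_pos: [517.4, -214.8, 110.5]
tool_rot: [0.51, 0.86, 0.0, -0.001]
force: [0.4, -0.4, 0.3]
opening: 85.0
finger_force: 0.0
```

```bash
python3 - <<'E'
from h import *
c=cap('wrist');s=env.sense();print(s['t'],s['tool_pos'],s['tool_rot'],s['force'])
I=c['img'];cv2.imwrite('pics/w3.png',I[:,:,::-1]);print(proj(c,[519.2,-214.5,54]))
np.save('w3.npy',c,allow_pickle=True)
E
```

```text
3.85 [ 518.78613345 -215.85997941  112.76230869] [5.10534503e-01 8.59857001e-01 4.55344563e-05 6.75835478e-04] [-0.23509902  0.59104317  0.26261625]
[326.79903089 221.25343717]
```

View pics/w3.png

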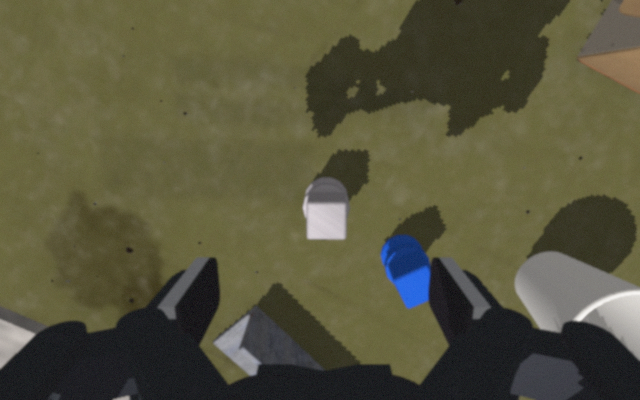

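{"api": "carry_out", "payload": {"increments": [[72,0,0.005,-0.15,0],[72,0,0.005,-0.3,0],[72,0,0.005,-0.42,0],[72,0,0.005,-0.52,0],[72,0,0.005,-0.52,0],[72,0,0.005,-0.52,0]]}}

```text
t: 4.35
tool_pos: [519.3, -216.1, 35.4]
tool_rot: [0.512, 0.859, 0.0, 0.001]
force: [-0.4, 0.2, -0.2]
opening: 71.8
finger_force: 0.0
```

{"api": "carry_out", "payload": {"increments": [[15,0,0,0,0],[15,0,0,0,0],[15,0,0,0,0],[15,0,0,0,0],[15,0,0,0,0],[15,0,0,0,0],[15,0,0,0,0],[15,0,0,0,0],[15,0,0,0,0]], "force": 70}}

```text
t: 5.1
tool_pos: [519.1, -216.2, 34.9]
tool_rot: [0.512, 0.859, 0.0, 0.001]
force: [-0.2, 0.6, 6.3]
opening: 22.4
finger_force: 70.1
```

{"api": "carry_out", "payload": {"increments": [[15,0,0,0.1,0],[15,0,0,0.3,0],[15,0,0,0.55,0],[15,0,0.1,0.8,0],[15,0,0.3,1,0],[15,0,0.5,1,-0.187],[15,0,0.5,1,-0.187]]}}

```text
t: 5.68
tool_pos: [518.9, -137.2, 185.6]
tool_rot: [0.574, 0.819, 0.002, 0.001]
force: [0.1, 0.7, -3.7]
opening: 22.2
finger_force: 69.2
```

{"api": "carry_out", "payload": {"increments": [[15,-0.03,0.2,0.17,0],[15,-0.03,0.4,0.17,0],[15,-0.03,0.6,0.17,0],[15,-0.03,0.8,0.17,0]]}}

```text
t: 6.02
tool_pos: [512.7, -19.6, 207.7]
tool_rot: [0.574, 0.819, -0.0, -0.001]
force: [0.1, 0.5, -3.3]
opening: 22.7
finger_force: 69.5
```

{"api": "carry_out", "payload": {"increments": [[15,-0.03,0.2,0,0],[15,-0.03,0.4,0,0],[15,-0.03,0.6,0,0],[15,-0.03,0.77,0,0],[15,-0.03,0.77,0,0],[15,-0.03,0.77,0,0],[15,-0.03,0.77,0,0]]}}

```text
t: 6.6
tool_pos: [508.4, 94.4, 207.5]
tool_rot: [0.574, 0.819, -0.001, -0.001]
force: [0.4, 0.0, -1.6]
opening: 22.1
finger_force: 69.3
```

```bash
python3 - <<'E'
from h import *
F=[]
c=cap('wrist','w4.png');F.append(env.sense()['force']);np.save('w4.npy',c,allow_pickle=True)
for n in('side','scene'):np.save(n+'4.npy',cap(n,n+'4.png'),allow_pickle=True);F.append(env.sense()['force'])
s=env.sense();print(s['t'],s['tool_pos'],s['tool_rot'],F)
E
```

```text
6.75 [508.92369782  93.85048592 208.31274968] [ 5.74566141e-01  8.18458045e-01 -3.33790471e-04 -2.58272849e-04] [array([-0.16803681, -0.43970836, -2.15247013]), array([ 1.00815132, -0.10783606, -2.81436703]), array([ 0.02637339, -0.42271151, -1.58130952])]
```

View pics/w4.png

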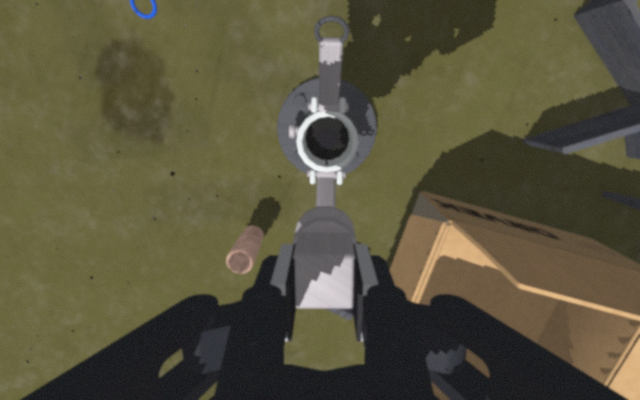

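The wrist view shows the mouth ring centred near (327,141). The ears are level, at about (329,103) and (327,178), so the arm line is aligned with the tool to about 2°. The held plug's head is at about (325,280). I'll measure these from brightness profiles.

```bash
python3 - <<'E'
from h import *
c=np.load('w4.npy',allow_pickle=True).item();g=cv2.cvtColor(c['img'],cv2.COLOR_RGB2GRAY)
for v in(133,141,149):print(v,'292..362',g[v,292:363])
print('col327 100..185',g[100:186,327]);print('col 318',g[100:186,318]);
print('head col310',g[235:315,310]);print('row295',g[295,285:370]);print('row 212,225',g[225,285:370])
T=np.array([508.92,93.85,208.3])
for dz in(19,-35,-7):print(dz,proj(c,T+[0,0,dz]))
E
```

```text
133 292..362 [204 185 160 151 173 196 226 239 242 239 229 196 148 101  67  43  31  27
  22  29  34  45  44  49  49  47  47  46  44  45  45  46  46  46  46  44
  46  50  44  49  45  39  44  43  49  47  42  43  32  29  27  29  31  28
  31  46  73  96 110 117 121 122 127 122 113  90  73  61  56  60  66]
141 292..362 [102 105 109 136 187 226 238 238 228 202 160 123 103  82  54  37  31  28
  25  27  31  26  31  31  30  37  40  45  45  44  47  47  44  46  48  47
  43  45  50  49  48  45  48  48  45  47  50  51  40  35  31  34  20  26
  25  35  62  92 106 113 118 123 127 125 126 119 113 102 100  99  97]
149 292..362 [105 104 107 105 114 160 221 240 242 234 219 178 136 113 106  93  78  56
  38  20  17  33  28  24  28  32  23  32  33  31  30  29  29  28  32  31
  33  33  31  41  46  43  45  41  32  32  34  37  29  32  26  29  41  60
  83 101 107 111 115 119 125 125 126 120 117 105 102  98 100  96 104]
col327 100..185 [ 89  92  89  91  91  97 105 103 100 104 114 125 139 173 219 224 177 107
  61  49  46  51  50  48  46  50  49  49  47  45  46  46  43  44  47  43
  49  46  46  49  48  47  43  47
[... 972 characters left out ...]
 212 209 209 207 208 208 206 208 209 207 208 206
 207 211 207 206 208 208 209 209 206 210 211 212 213 211 205 207 207 205
 205 207 205 204 201 202 199 197 201 199 194 187 169 137  97  53  37  34
  45  59  54  55  63  66  73  74  67  52  41  31  26]
row 212,225 [ 99  99 101 100 102  98 100 100 101 104 110 132 151 160 163 145 122 100
  89  84  91  87  89  91  92  96 100  98 102 102  99 100  98  98  99 102
  99 103 100 101 101  99  99  99  97  99  99 101 101 102 101 101  99  97
  93  95  91  90  88  88  87  86  91  91  94  96  95  95  98 104 102 105
 108 105 100 102 101 100 102 101  99 100 101 102 104]
19 [324.49573083 288.23750843]
-35 [324.47768109 235.45885095]
-7 [324.48560712 258.6351042 ]
```

```bash
python3 - <<'E'
from h import *
c=np.load('w4.npy',allow_pickle=True).item()
T=np.array([508.92,93.85,208.3]);a=2*np.arctan2(.8185,.5746)-np.pi/2;y=np.array([np.cos(a),np.sin(a)]);x=np.array([-y[1],y[0]])
for n,u,v,z in(('hb',324.5,308,T[2]+19),('hb2',324.5,308,T[2]+17),('foottop',326,207.5,T[2]-35)):
    d=onz(c,u,v,z)[:2]-T[:2];print(n,d@x,d@y)
o,d=ray(c,327,141.3);print('size',o+d*c['fx']*43/62)
for z in(100,104,110,120):
    p=onz(c,327,141.3,z);e1=onz(c,329.5,103,z-3);e2=onz(c,326.5,178,z-3);e=e1-e2
    print(z,p,'dx,dy from TCP',p[:2]-T[:2],np.degrees(np.arctan2(e[1],e[0])),np.linalg.norm(e),np.degrees(np.arctan2(x[1],x[0])))
b=np.load('side4.npy',allow_pickle=True).item();s=np.load('scene4.npy',allow_pickle=True).item()
print(tri(c,(327,141.3),b,(298,176.6)),tri(c,(327,141.3),s,(280.5,181.1)))
# flange: dark grey ellipse
hsv=cv2.cvtColor(c['img'],cv2.COLOR_RGB2HSV)[70:185,265:390];m=((hsv[...,1]<60)).astype(np.uint8)
r=np.where(m[128-70])[0]+265;print('flange row128',r.min(),r.max(), onz(c,277.5,128,10),onz(c,377,128,10))
E
```

```text
hb -8.73217058793723 0.0156222494395246
hb2 -10.04169429113513 0.018095985966919505
foottop 15.595462209692915 0.7662992466065374
size [496.62499279 132.87287281 101.24880346]
100 [496.68626484 132.73027104 100.        ] dx,dy from TCP [-12.23373516  38.88027104] 107.80539473215819 52.65022466750826 109.8610707198901
104 [496.49000642 133.18703394 104.        ] dx,dy from TCP [-12.42999358  39.33703394] 107.80539473215822 51.81863862872702 109.8610707198901
110 [496.19561878 133.87217831 110.        ] dx,dy from TCP [-12.72438122  40.02217831] 107.80539473215818 50.571259570555135 109.8610707198901
120 [495.70497272 135.01408558 120.        ] dx,dy from TCP [-13.21502728  41.16408558] 107.80539473215822 48.492294473601994 109.8610707198901
(array([497.31836216, 132.47950433,  98.20279411]), np.float64(1.0898067532485627)) (array([498.39126085, 131.38597833, 103.22610016]), np.float64(5.029511639585736))
flange row128 277 376 [453.18244971 118.28214196  10.        ] [540.92416682 150.09379759  10.        ]
```

{"api": "carry_out", "payload": {"increments": [[15,-0.04,0.12,0,0],[15,-0.08,0.25,0,0],[15,-0.08,0.25,-0.1,0],[15,-0.08,0.25,-0.2,0],[15,-0.08,0.25,-0.3,0],[15,-0.08,0.25,-0.36,0],[15,-0.08,0.25,-0.36,0],[15,-0.08,0.25,-0.36,0],[15,-0.08,0.25,-0.36,0],[15,-0.08,0.25,-0.36,0]]}}

```text
t: 7.58
tool_pos: [497.9, 132.2, 156.2]
tool_rot: [0.574, 0.819, 0.001, 0.001]
force: [-0.0, -0.6, -2.9]
opening: 22.4
finger_force: 69.3
```

```bash
python3 - <<'E'
from h import *
F=[]
c=cap('wrist');F.append(env.sense()['force'])
b=cap('side','side5.png');a=cap('scene');s=env.sense();print(s['t'],s['tool_pos'],s['force'],F)
I=np.vstack([cv2.resize(b['img'][130:220,260:350],(540,540),interpolation=cv2.INTER_CUBIC)])
J=cv2.resize(c['img'][90:290,245:405],(250,540)[::1]) if 0 else cv2.resize(c['img'][150:270,290:360],(315,540),interpolation=cv2.INTER_CUBIC)
cv2.imwrite('pics/m5.png',np.hstack([I,J[:,:250]])[:,:,::-1] if 0 else cv2.resize(np.hstack([I,J]),(800,505))[:,:,::-1])
E
```

```text
7.7333 [497.59657338 132.38757276 155.76607187] [-0.10446861 -0.08998734 -2.6625271 ] [array([ 0.22731172, -0.08331038, -3.09319192])]
```

View pics/m5.png

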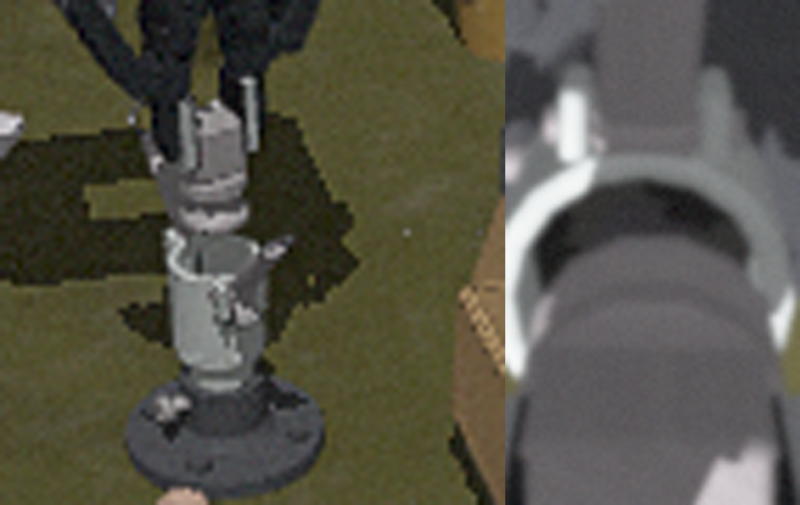

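The plug hangs centred over the mouth in both views, so I'll descend in small steps.

{"api": "carry_out", "payload": {"increments": [[15,0,0,-0.04,0],[15,0,0,-0.08,0],[15,0,0,-0.1,0],[15,0,0,-0.1,0],[15,0,0,-0.1,0]]}}

```text
t: 8.15
tool_pos: [496.6, 132.3, 139.1]
tool_rot: [0.574, 0.819, -0.0, -0.0]
force: [-0.3, -0.3, -1.8]
opening: 22.7
finger_force: 69.3
```

{"api": "carry_out", "payload": {"increments": [[15,0,0,-0.007,0],[15,0,0,-0.007,0],[15,0,0,-0.007,0]]}}

```text
t: 8.4
tool_pos: [497.1, 132.4, 138.9]
tool_rot: [0.574, 0.819, 0.0, 0.0]
force: [0.9, -0.1, -2.8]
opening: 22.3
finger_force: 69.3
```

{"api": "carry_out", "payload": {"increments": [[15,0,0,-0.007,0],[15,0,0,-0.007,0],[15,0,0,-0.007,0]]}}

```text
t: 8.65
tool_pos: [497.0, 132.4, 137.7]
tool_rot: [0.574, 0.819, -0.0, 0.0]
force: [0.0, -0.3, -2.5]
opening: 22.2
finger_force: 69.3
```

{"api": "carry_out", "payload": {"increments": [[15,0,0,-0.005,0],[15,0,0,-0.005,0],[15,0,0,-0.005,0]]}}

```text
t: 8.9
tool_pos: [497.0, 132.3, 136.9]
tool_rot: [0.574, 0.819, -0.0, -0.0]
force: [0.4, 0.2, -1.9]
opening: 23.0
finger_force: 69.3
```

{"api": "carry_out", "payload": {"increments": [[15,0,0,-0.007,0],[15,0,0,-0.007,0],[15,0,0,-0.007,0]]}}

```text
t: 9.15
tool_pos: [496.9, 132.3, 135.8]
tool_rot: [0.574, 0.819, -0.0, -0.0]
force: [0.2, -0.6, -3.0]
opening: 22.5
finger_force: 69.3
```

{"api": "carry_out", "payload": {"increments": [[15,0,0,-0.005,0],[15,0,0,-0.005,0],[15,0,0,-0.005,0]]}}

```text
t: 9.4
tool_pos: [497.0, 132.4, 135.1]
tool_rot: [0.574, 0.819, -0.0, -0.0]
force: [0.9, -0.3, -3.1]
opening: 22.5
finger_force: 69.3
```

{"api": "carry_out", "payload": {"increments": [[15,0,0,-0.007,0],[15,0,0,-0.007,0],[15,0,0,-0.014,0],[15,0,0,-0.014,0]]}}

```text
t: 9.73
tool_pos: [496.9, 132.3, 132.8]
tool_rot: [0.574, 0.819, -0.0, -0.0]
force: [0.8, 0.2, -3.1]
opening: 22.6
finger_force: 69.3
```

{"api": "carry_out", "payload": {"increments": [[15,0,0,-0.007,0],[15,0,0,-0.014,0],[15,0,0,-0.014,0]]}}

```text
t: 9.98
tool_pos: [496.9, 132.3, 130.6]
tool_rot: [0.574, 0.819, -0.0, -0.0]
force: [-0.5, -0.0, -1.8]
opening: 22.5
finger_force: 69.3
```

```bash
python3 - <<'E'
from h import *
print(env.sense()['force'],env.sense()['ft_torque'])
E
```

```text
[-0.46169942 -0.00257306 -1.75653829] [-0.06423656  0.02869105 -0.05968394]
```

{"api": "carry_out", "payload": {"increments": [[15,0,0,-0.014,0],[15,0,0,-0.028,0],[15,0,0,-0.04,0],[15,0,0,-0.04,0]]}}

```text
t: 10.32
tool_pos: [496.6, 132.4, 124.2]
tool_rot: [0.574, 0.819, -0.0, -0.0]
force: [-0.3, -0.4, -3.3]
opening: 22.4
finger_force: 69.4
```

{"api": "carry_out", "payload": {"increments": [[15,0,0,-0.01,0],[15,0,0,-0.02,0],[15,0,0,-0.02,0]]}}

```text
t: 10.57
tool_pos: [496.8, 132.4, 121.6]
tool_rot: [0.574, 0.819, -0.0, -0.0]
force: [-0.5, 0.6, -2.4]
opening: 22.9
finger_force: 69.4
```

{"api": "carry_out", "payload": {"increments": [[15,0,0,-0.01,0],[15,0,0,-0.01,0],[15,0,0,-0.01,0]]}}

```text
t: 10.82
tool_pos: [497.0, 132.4, 120.3]
tool_rot: [0.574, 0.819, -0.0, -0.0]
force: [-0.0, -0.5, -3.5]
opening: 22.7
finger_force: 69.4
```

{"api": "carry_out", "payload": {"increments": [[15,0,0,-0.01,0],[15,0,0,-0.01,0],[15,0,0,-0.01,0]]}}

```text
t: 11.07
tool_pos: [497.0, 132.4, 118.8]
tool_rot: [0.574, 0.819, -0.0, -0.0]
force: [0.4, -0.2, -1.5]
opening: 22.3
finger_force: 69.4
```

{"api": "carry_out", "payload": {"increments": [[15,0,0,-0.01,0],[15,0,0,-0.01,0],[15,0,0,-0.01,0]]}}

```text
t: 11.32
tool_pos: [497.2, 132.4, 117.8]
tool_rot: [0.574, 0.819, 0.0, 0.0]
force: [0.0, -0.9, -0.9]
opening: 22.4
finger_force: 69.5
```

{"api": "carry_out", "payload": {"increments": [[15,0,0,-0.01,0],[15,0,0,-0.01,0],[15,0,0,-0.01,0]]}}

```text
t: 11.57
tool_pos: [497.3, 132.3, 116.8]
tool_rot: [0.574, 0.819, 0.0, 0.0]
force: [-2.7, -1.4, 5.1]
opening: 22.6
finger_force: 70.4
```

{"api": "carry_out", "payload": {"increments": [[15,0,0,-0.01,0],[15,0,0,-0.01,0],[15,0,0,-0.01,0]]}}

```text
t: 11.82
tool_pos: [497.3, 132.3, 115.4]
tool_rot: [0.574, 0.819, 0.0, 0.0]
force: [-3.7, -1.3, 6.1]
opening: 22.5
finger_force: 70.6
```

{"api": "carry_out", "payload": {"increments": [[15,-0.004,-0.001,-0.005,0],[15,-0.004,-0.001,-0.01,0],[15,-0.004,-0.001,-0.01,0]]}}

```text
t: 12.07
tool_pos: [497.3, 132.3, 114.6]
tool_rot: [0.574, 0.819, 0.001, 0.001]
force: [-2.8, -1.4, 7.5]
opening: 22.6
finger_force: 70.8
```

{"api": "carry_out", "payload": {"increments": [[15,0,0,-0.01,0],[15,0,0,-0.01,0],[15,0,0,-0.01,0]]}}

```text
t: 12.32
tool_pos: [497.3, 132.3, 113.3]
tool_rot: [0.574, 0.819, 0.001, 0.001]
force: [-3.4, -1.2, 8.7]
opening: 22.6
finger_force: 70.9
```

{"api": "carry_out", "payload": {"increments": [[15,-0.004,0,-0.01,0],[15,-0.004,0,-0.01,0],[15,-0.004,0,-0.01,0]]}}

```text
t: 12.57
tool_pos: [497.2, 132.3, 112.3]
tool_rot: [0.574, 0.819, 0.001, 0.001]
force: [-2.8, -1.0, 10.4]
opening: 22.6
finger_force: 71.1
```

```bash
python3 - <<'E'
from h import *
F=[]
for i in range(4): cap('side');F.append(env.sense()['force'])
print(np.mean(F,0),F,env.sense()['tool_pos'])
E
```

```text
[-3.32124227 -1.33781242  9.84863407] [array([-3.21743854, -1.02516113,  9.72752293]), array([-2.7558715, -0.9632448,  9.8211538]), array([-3.57883342, -1.38312149,  9.10794059]), array([-3.7328256 , -1.97972228, 10.73791895])] [497.24149551 132.33433605 112.3344811 ]
```

{"api": "carry_out", "payload": {"increments": [[15,0,0,-0.007,0],[15,0,0,-0.007,0],[15,0,0,-0.007,0],[15,0,0,-0.007,0],[15,0,0,-0.007,0]]}}

```text
t: 13.18
tool_pos: [497.3, 132.3, 111.6]
tool_rot: [0.574, 0.819, 0.001, 0.001]
force: [-4.2, -1.6, 11.9]
opening: 22.5
finger_force: 71.4
```

{"api": "carry_out", "payload": {"increments": [[50,0,0,0,0],[72,0,0,0,0],[72,0,0,0.02,0],[72,0,0,0.02,0],[72,0,0,0.02,0],[72,0,0,0.02,0],[72,0,0,0.02,0],[72,0,0,0.02,0]]}}

```text
t: 13.85
tool_pos: [495.8, 132.2, 111.7]
tool_rot: [0.574, 0.819, -0.0, -0.0]
force: [-0.5, -0.5, 1.2]
opening: 72.2
finger_force: 0.0
```

{"api": "carry_out", "payload": {"increments": [[72,0,0,0.05,0],[72,0,0,0.15,0],[72,0,0,0.3,0],[72,0,0,0.5,0],[72,0,0,0.65,0],[72,0,0,0.65,0],[72,0,0,0.65,0]]}}

```text
t: 14.43
tool_pos: [497.0, 132.4, 212.0]
tool_rot: [0.574, 0.819, 0.002, 0.002]
force: [0.1, -0.1, -1.4]
opening: 71.8
finger_force: 0.0
```

```bash
python3 - <<'E'
from h import *
c=cap('wrist','w6.png');b=cap('side','side6.png');s=env.sense();print(s['t'],s['tool_pos'],s['force'],s['joint_pos'],proj(c,[496.6,133,104]),proj(c,[496.6,133,130]))
np.save('w6.npy',c,allow_pickle=True)
g=cv2.cvtColor(c['img'],cv2.COLOR_RGB2GRAY)
p=proj(c,[496.6,133,130]).astype(int)
m=((g>170)).astype(np.uint8)
n,l,st,ce=cv2.connectedComponentsWithStats(m)
for i in range(1,n):
    if st[i,4]>60: print(st[i],ce[i])
E
```

```text
14.5333 [495.37733842 132.13880166 208.76161763] [ 0.0011411   0.06744296 -0.54790779] [ 1.15458815e-01 -2.04696838e-01  1.89416725e+00 -3.48111624e-05
  1.45320801e+00 -2.32606750e-01] [322.80313928 195.19058887] [322.8969402  205.86971106]
[131   0  23  59 914] [142.33260394  28.01422319]
[315 129  19  37 474] [324.59704641 147.74894515]
[ 294  156   58   79 1821] [319.6029654  203.63261944]
[392 313  25  60 217] [404.21198157 342.4516129 ]
```

{"api": "carry_out", "payload": {"increments": [[72,0.003,0.003,0,1],[72,0.003,0.003,0,1],[72,0.003,0.003,0,1],[72,0.003,0.003,0,1],[72,0.003,0.003,0,1],[72,0.003,0.003,0,1],[72,0.003,0.003,0,1]]}}

```text
t: 15.12
tool_pos: [495.2, 132.5, 207.2]
tool_rot: [0.215, 0.977, -0.001, -0.002]
force: [-0.7, 0.3, 0.1]
opening: 71.8
finger_force: 0.0
```

{"api": "carry_out", "payload": {"increments": [[72,0,0,0,0.98],[72,0,0,0,0.98],[72,0,0,0,0.98],[72,0,0,0,0.98],[72,0,0,0,0.98],[72,0,0,0,0.98],[72,0,0,0,0.98],[72,0,0,0,0.98]]}}

```text
t: 15.78
tool_pos: [495.5, 132.5, 207.9]
tool_rot: [-0.164, 0.986, 0.0, -0.001]
force: [0.5, -0.3, 1.2]
opening: 71.8
finger_force: 0.0
```

```bash
python3 - <<'E'
from h import *
c=np.load('w4.npy',allow_pickle=True).item()
print('box corner',onz(c,425,193,80),onz(c,425,193,100))
c=np.load('w6.npy',allow_pickle=True).item()
g=cv2.cvtColor(c['img'],cv2.COLOR_RGB2GRAY);m=(g>170).astype(np.uint8)
for v in range(156,240,6): print(v,''.join('#' if k else '.' for k in m[v,288:360]))
s=env.sense();print(s['tool_pos'],s['tool_rot'],s['force'])
E
```

```text
box corner [583.71259311 118.76207617  80.        ] [576.36353987 121.91059303 100.        ]
156 .....................###....################............................
162 ..................#######...###############....#####....................
168 ....................######..............................................
174 ####.#####.....##########...............................................
180 ..........########......................................................
186 .......######...........................................................
192 ......######...#####################################.........##.........
198 ......######....####################################......######........
204 .......######......#################################....######..........
210 ...........################################################.............
216 ................#####################################...................
222 ..................########################..#####.......................
228 ...................#####....................#####.......................
234 ..............................................#.........................
[495.49163599 132.54507752 207.8604852 ] [-1.64343057e-01  9.86402328e-01  7.49608036e-05 -1.34237091e-03] [ 0.53109793 -0.29851419  1.24631226]
```

{"api": "carry_out", "payload": {"increments": [[72,0,0,-0.1,0],[72,0,0,-0.2,0],[72,0,0,-0.3,0],[72,0,0,-0.36,0],[72,0,0,-0.4,0],[72,0,0,-0.4,0]]}}

```text
t: 16.28
tool_pos: [495.2, 132.5, 147.5]
tool_rot: [-0.165, 0.986, 0.0, -0.002]
force: [0.6, -0.1, 1.0]
opening: 72.0
finger_force: 0.0
```

{"api": "carry_out", "payload": {"increments": [[72,0,0,-0.02,0],[72,0,0,-0.04,0],[72,0,0,-0.06,0],[72,0,0,-0.06,0]]}}

```text
t: 16.62
tool_pos: [496.2, 132.7, 140.2]
tool_rot: [-0.165, 0.986, 0.0, -0.0]
force: [0.1, -0.8, -0.0]
opening: 72.1
finger_force: 0.0
```

{"api": "carry_out", "payload": {"increments": [[72,0,0,-0.02,0],[72,0,0,-0.04,0],[72,0,0,-0.06,0]]}}

```text
t: 16.87
tool_pos: [496.4, 132.7, 131.3]
tool_rot: [-0.165, 0.986, -0.0, 0.0]
force: [-0.8, -0.1, 0.2]
opening: 72.0
finger_force: 0.0
```

{"api": "carry_out", "payload": {"increments": [[72,0,0,-0.02,0],[72,0,0,-0.04,0],[72,0,0,-0.06,0]]}}

```text
t: 17.12
tool_pos: [496.2, 132.7, 122.0]
tool_rot: [-0.165, 0.986, -0.0, -0.0]
force: [0.5, -1.0, 0.5]
opening: 72.0
finger_force: 0.0
```

{"api": "carry_out", "payload": {"increments": [[72,0,0,-0.015,0],[72,0,0,-0.03,0],[72,0,0,-0.03,0]]}}

```text
t: 17.37
tool_pos: [495.9, 132.6, 117.2]
tool_rot: [-0.165, 0.986, 0.0, -0.001]
force: [0.7, -0.2, -0.6]
opening: 72.3
finger_force: 0.0
```

{"api": "carry_out", "payload": {"increments": [[72,0,0,-0.015,0],[72,0,0,-0.03,0],[72,0,0,-0.03,0]]}}

```text
t: 17.62
tool_pos: [497.0, 132.7, 114.0]
tool_rot: [-0.165, 0.986, -0.0, 0.001]
force: [1.2, 0.9, 2.7]
opening: 72.0
finger_force: 1.1
```

{"api": "carry_out", "payload": {"increments": [[72,0,0,-0.015,0],[72,0,0,-0.03,0],[72,0,0,-0.03,0]]}}

```text
t: 17.87
tool_pos: [497.2, 132.8, 109.7]
tool_rot: [-0.165, 0.986, -0.0, 0.001]
force: [0.9, -0.2, 4.1]
opening: 71.8
finger_force: 1.6
```

{"api": "carry_out", "payload": {"increments": [[72,0,0,-0.015,0],[72,0,0,-0.03,0],[72,0,0,-0.03,0]]}}

```text
t: 18.12
tool_pos: [497.2, 132.8, 105.2]
tool_rot: [-0.165, 0.986, -0.0, 0.001]
force: [1.1, 1.2, 4.2]
opening: 71.9
finger_force: 1.9
```

```bash
python3 - <<'E'
from h import *
c=cap('wrist','w7.png');np.save('w7.npy',c,allow_pickle=True);cap('side','side7.png');s=env.sense();print(s['t'],s['tool_pos'],s['force'],s['opening'])
E
```

```text
18.2167 [497.18296845 132.81462019 105.21035413] [0.95517517 0.9740773  5.08503837] 72.48163177003397
```

{"api": "carry_out", "payload": {"increments": [[72,0,0,-0.015,0],[72,0,0,-0.03,0],[72,0,0,-0.03,0]]}}

```text
t: 18.47
tool_pos: [497.2, 132.8, 100.7]
tool_rot: [-0.165, 0.986, -0.0, 0.001]
force: [1.4, -0.2, 5.7]
opening: 71.7
finger_force: 2.3
```

```bash
python3 - <<'E'
from h import *
F=[];M=[]
for i in range(3): b=cap('side');s=env.sense();F.append(s['force']);M.append(s['ft_torque'])
u=np.array([np.cos(np.radians(108.9)),np.sin(np.radians(108.9))])
print(np.mean(F,0),np.mean(M,0),'moment along tool x:',np.mean(M,0)[:2]@np.array([-u[1],u[0]]),s['tool_pos'])
print([proj(b,[496.5+u[0]*r,133+u[1]*r,z]) for r,z in((50,99),(-50,99),(78,99),(-78,99))])
E
```

```text
[ 1.60037779 -0.11055179  5.23841301] [ 0.05080467 -0.24543714 -0.00133033] moment along tool x: 0.031435808244108535 [497.16471611 132.80128266 100.71963181]
[array([288.71564677, 167.62590233]), array([306.62630608, 185.44956853]), array([284.03889553, 162.97186634]), array([312.00981612, 190.80693054])]
```

{"api": "carry_out", "payload": {"increments": [[78,0,0,0.03,0],[84,0,0,0.03,0],[84,0,0,0.03,0],[84,0,0,0.03,0],[84,0,0,0.0,0],[84,0,0,-0.02,0],[84,0,0,-0.03,0]]}}

```text
t: 19.2
tool_pos: [496.5, 132.7, 95.5]
tool_rot: [-0.165, 0.986, -0.0, 0.0]
force: [-0.6, -0.3, 5.9]
opening: 83.7
finger_force: 2.3
```

{"api": "carry_out", "payload": {"increments": [[84,0,0,-0.01,0],[84,0,0,-0.02,0],[84,0,0,-0.03,0]]}}

```text
t: 19.45
tool_pos: [496.8, 132.7, 91.6]
tool_rot: [-0.165, 0.986, -0.0, 0.001]
force: [0.3, -0.8, 5.7]
opening: 83.9
finger_force: 2.6
```

{"api": "carry_out", "payload": {"increments": [[84,0,0,-0.01,0],[84,0,0,-0.02,0],[84,0,0,-0.02,0]]}}

```text
t: 19.7
tool_pos: [496.9, 132.7, 88.5]
tool_rot: [-0.165, 0.986, -0.0, 0.001]
force: [-0.1, 0.4, 3.8]
opening: 83.7
finger_force: 2.1
```

{"api": "carry_out", "payload": {"increments": [[84,0,0,-0.01,0],[84,0,0,-0.015,0],[84,0,0,-0.015,0]]}}

```text
t: 19.95
tool_pos: [496.9, 132.7, 86.3]
tool_rot: [-0.165, 0.986, -0.0, 0.001]
force: [0.2, -0.5, 4.2]
opening: 84.0
finger_force: 2.7
```

```bash
python3 - <<'E'
from h import *
s=env.sense();print(s['tool_pos'],s['force'],s['ft_torque'])
E
```

```text
[496.9401701  132.73766631  86.28491845] [ 0.21294642 -0.52323659  4.18859144] [-0.0334741   0.04336665  0.00299082]
```

{"api": "carry_out", "payload": {"increments": [[84,0,0,-0.01,0],[84,0,0,-0.015,0],[84,0,0,-0.015,0]]}}

```text
t: 20.2
tool_pos: [496.9, 132.7, 84.1]
tool_rot: [-0.165, 0.986, -0.0, 0.001]
force: [-0.7, -0.4, 5.6]
opening: 84.3
finger_force: 2.7
```

{"api": "carry_out", "payload": {"increments": [[84,0,0,-0.007,0],[84,0,0,-0.014,0],[84,0,0,-0.014,0]]}}

```text
t: 20.45
tool_pos: [497.0, 132.7, 82.4]
tool_rot: [-0.165, 0.986, -0.0, 0.001]
force: [-2.2, -0.3, 7.0]
opening: 84.1
finger_force: 2.9
```

{"api": "carry_out", "payload": {"increments": [[84,0,0,-0.007,0],[84,0,0,-0.014,0],[84,0,0,-0.014,0]]}}

```text
t: 20.7
tool_pos: [497.2, 132.7, 80.7]
tool_rot: [-0.165, 0.986, -0.0, 0.001]
force: [-2.0, -1.0, 8.4]
opening: 84.3
finger_force: 3.8
```

{"api": "carry_out", "payload": {"increments": [[84,0,0,-0.01,0],[84,0,0,-0.01,0]]}}

```text
t: 20.87
tool_pos: [497.4, 132.7, 80.5]
tool_rot: [-0.166, 0.986, -0.0, 0.001]
force: [-6.4, -2.1, 15.5]
opening: 83.6
finger_force: 7.0
```

```bash
python3 - <<'E'
from h import *
s=env.sense();print(s['tool_pos'],s['force'],s['ft_torque'])
E
```

```text
[497.41495701 132.71203953  80.45307482] [-6.36136565 -2.08194072 15.49545081] [-0.06371473  0.95363596  0.10109802]
```

{"api": "carry_out", "payload": {"increments": [[84,0,0,-0.005,0],[84,0,0,-0.01,0],[84,0,0,-0.01,0]]}}

```text
t: 21.12
tool_pos: [497.5, 132.7, 80.3]
tool_rot: [-0.166, 0.986, -0.0, 0.0]
force: [-9.4, -3.1, 23.3]
opening: 83.7
finger_force: 10.4
```

```bash
python3 - <<'E'
from h import *
b=cap('side','side8.png');np.save('side8.npy',b,allow_pickle=True)
s=env.sense();print(s['tool_pos'],s['force'],s['ft_torque'])
E
```

```text
[497.5388354  132.71650301  80.30626129] [-10.0444796   -2.55453054  23.62334016] [-0.14219492  1.61936074  0.13856086]
```

{"api": "carry_out", "payload": {"increments": [[84,0,0,-0.004,0],[84,0,0,-0.007,0],[84,0,0,-0.007,0]]}}

```text
t: 21.42
tool_pos: [497.6, 132.7, 80.2]
tool_rot: [-0.166, 0.986, -0.0, 0.0]
force: [-12.6, -2.2, 28.4]
opening: 83.9
finger_force: 12.8
```

```bash
python3 - <<'E'
from h import *
u=np.array([np.cos(np.radians(108.9)),np.sin(np.radians(108.9))]);A=np.array([496.5,133])
C={}
for n in('side','scene','wrist'):
    c=cap(n,n+'9.png');C[n]=c
    g=cv2.cvtColor(c['img'],cv2.COLOR_RGB2HSV)
    for sgn in(1,-1):
        for nm,th in(('home',-.436),('mid.3',-.136)):
            out=[]
            for l in(36,42,48,53):
                X=[*(A+sgn*u*(23+l*np.cos(th))),99+l*np.sin(th)]
                p=proj(c,X).round().astype(int)
                out.append((tuple(p.tolist()),g[p[1],p[0]].tolist() if 0<=p[1]<400 and 0<=p[0]<640 else None))
            print(n,sgn,nm,out)
s=env.sense();print(s['tool_pos'],s['force'],s['ft_torque'])
E
```

```text
side 1 home [((288, 172), [133, 45, 40]), ((287, 172), [20, 10, 73]), ((286, 171), [141, 15, 118]), ((286, 171), [141, 15, 118])]
side 1 mid.3 [((287, 168), [146, 89, 23]), ((286, 167), [15, 5, 106]), ((285, 166), [38, 61, 46]), ((285, 166), [38, 61, 46])]
side -1 home [((308, 192), [165, 6, 157]), ((309, 194), [0, 5, 158]), ((310, 195), [0, 5, 158]), ((311, 197), [165, 6, 167])]
side -1 mid.3 [((308, 189), [162, 8, 169]), ((310, 190), [0, 19, 81]), ((311, 192), [30, 13, 81]), ((312, 193), [30, 122, 25])]
scene 1 home [((262, 184), [23, 11, 97]), ((261, 185), [0, 2, 119]), ((259, 185), [15, 4, 125]), ((258, 186), [30, 2, 130])]
scene 1 mid.3 [((261, 181), [29, 101, 91]), ((259, 181), [29, 106, 96]), ((257, 181), [29, 107, 93]), ((256, 181), [29, 106, 91])]
scene -1 home [((297, 190), [10, 4, 180]), ((298, 191), [20, 4, 172]), ((300, 192), [8, 6, 178]), ((302, 193), [10, 5, 166])]
scene -1 mid.3 [((297, 187), [28, 39, 125]), ((299, 187), [30, 83, 102]), ((301, 188), [30, 77, 83]), ((303, 188), [30, 85, 54])]
wrist 1 home [((455, 265), [96, 11, 118]), ((465, 262), [150, 11, 94]), ((475, 260), [170, 10, 156]), ((483, 258), [162, 8, 156])]
wrist 1 mid.3 [((471, 277), [132, 40, 32]), ((485, 276), [25, 93, 52]), ((499, 275), [24, 97, 55]), ((510, 274), [32, 87, 53])]
wrist -1 home [((195, 264), [100, 13, 122]), ((184, 262), [154, 9, 196]), ((174, 259), [160, 8, 195]), ((166, 257), [165, 8, 194])]
wrist -1 mid.3 [((178, 276), [100, 66, 35]), ((164, 275), [29, 106, 96]), ((151, 274), [27, 106, 99]), ((139, 273), [29, 92, 86])]
[497.59488547 132.72554415  80.18715438] [-11.73973014  -2.75987245  29.00132559] [-0.2644751   2.09892766  0.08968618]
```

In all three views, the pixels where the arms should lie at home are bare steel, and those for a 0.3 rad raised arm are bench. Both arms are on their stops, so I'll retreat.

{"api": "carry_out", "payload": {"increments": [[84,0,0,0.02,0],[84,0,0,0.04,0],[84,0,0,0.1,0],[84,0,0,0.25,0],[84,0,0,0.45,0],[84,0,0,0.7,0],[84,0,0,0.95,0],[84,0,0,0.95,0],[84,0,0,0.95,0],[84,0,0,0.95,0]]}}

```text
t: 22.4
tool_pos: [495.9, 132.6, 217.0]
tool_rot: [-0.165, 0.986, 0.0, -0.001]
force: [-0.2, 0.1, -0.7]
opening: 84.0
finger_force: 0.0
```

```bash
python3 - <<'E'
from h import *
u=np.array([np.cos(np.radians(108.9)),np.sin(np.radians(108.9))]);A=np.array([496.5,133])
for n in('side','scene','wrist'):
    c=cap(n,n+'10.png');g=cv2.cvtColor(c['img'],cv2.COLOR_RGB2HSV)
    for sgn in(1,-1):
        for nm,th in(('home',-.436),('mid.2',-.2)):
            o=[]
            for l in(30,36,42,48,53):
                p=proj(c,[*(A+sgn*u*(23+l*np.cos(th))),99+l*np.sin(th)]).round().astype(int);o.append(g[p[1],p[0],1:].tolist() if 0<=p[1]<400 else None)
            print(n,sgn,nm,o)
    p=proj(c,[*A,130]).round().astype(int);print('plug',p,g[p[1],p[0]])
s=env.sense();print(s['t'],s['tool_pos'],s['force'])
E
```

```text
side 1 home [[2, 118], [2, 124], [9, 119], [7, 138], [7, 138]]
side 1 mid.2 [[175, 35], [118, 41], [149, 36], [128, 32], [99, 49]]
side -1 home [[5, 152], [10, 157], [10, 157], [6, 157], [9, 167]]
side -1 mid.2 [[6, 157], [5, 157], [8, 156], [39, 104], [34, 104]]
plug [297 166] [158   7 144]
scene 1 home [[6, 136], [11, 137], [8, 136], [12, 133], [4, 123]]
scene 1 mid.2 [[58, 109], [87, 100], [102, 95], [104, 96], [110, 93]]
scene -1 home [[4, 174], [3, 177], [3, 170], [6, 175], [6, 163]]
scene -1 mid.2 [[23, 146], [14, 161], [39, 123], [29, 114], [66, 62]]
plug [278 174] [ 10   4 173]
wrist 1 home [[6, 161], [8, 161], [11, 162], [9, 163], [14, 165]]
wrist 1 mid.2 [[11, 166], [9, 163], [11, 163], [9, 141], [90, 51]]
wrist -1 home [[9, 203], [8, 204], [8, 203], [10, 206], [6, 204]]
wrist -1 mid.2 [[10, 201], [9, 200], [10, 201], [10, 175], [82, 106]]
plug [323 208] [163   9 193]
22.55 [495.09783007 132.52799283 215.27466409] [ 0.18599214 -0.20894571 -1.44927043]
```

Both arms stay home, the plug is in the coupler, and the gripper is clear, so I'm handing in the job.

```bash
python3 -c "
from h import *
print(order.finish_job())"
```

```text
the job is handed in; nothing more can be done
None
```

The plug was pressed onto its gasket with about 14 N and both cam arms were swung down together onto their stops, which the camera images confirm; the gripper is clear and the job is handed in, with no verdict returned.

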